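Return a slide box through the sprung flap

ROBOT

A 6-joint arm with a two-finger parallel gripper is mounted at the origin on the work surface. World frame = base frame: x ahead of the robot, y to its left, z up, the work surface at z = 0. Lengths are in mm, angles in rad, forces in N, time in s.
With the tool pointing down it reaches from about 275 to 1000 mm from the base axis. Payload 8.4 kg.
Tool frame: the origin (TCP) lies midway between the tips of the shut fingers; the grasp point (between the pads) lies 19 mm behind it; z points along the fingers, y is the direction in which the jaws open and shut (so a half turn about z gives the same grasp; the last joint's range is limited). The gripper opens to 85 mm and grips with 20 to 120 N. Pads are 22 mm wide; open, the fingers measure 114 mm over their backs; the gripper's body (76 mm by 85 mm) begins 54 mm behind the grasp point. The pads swing forward as they close: fully open they stand 13 mm farther back than shut.
Start: joints at [-1.306, 0.353, 1.633, -0, 1.155, -0.002], TCP at [164.777, -602.89, 231.281] pointing down, gripper open.
Joint ranges: [-2.63, 2.63], [-0.92, 2.1], [0.06, 2.66], [-1.3, 4.44], [0, 2.69], [-3.02, 3.02]. Speed limits (rad/s): [2.22, 2.22, 2.79, 3.14, 3.14, 3.14].

INTERFACE

Orientations are given as [roll, pitch, yaw] about the fixed x, y, z axes, in that order (R = Rz(yaw) Ry(pitch) Rx(roll)).
In Python, from rig import * gives the robot as it stands.
- The arm moves only by the tool play_rows, never from a script. Its argument "moves" is a list of rows, each a list of 3 entries, a list of its own where there are three numbers: the shift along the tool's x, y, z in m, then the turn, a rotation vector about the tool's x, y, z in rad, then the opening in per cent of the stroke, from 0 (shut) to 100 (fully open). In form: [[[x, y, z], [rx, ry, rz], fingers], ...]. A call has 1 to 20 rows; each row shifts and turns the commanded pose from where the row before left it, along the tool's axes as they then stand; what a row does not reach is not made up. A row lasts 1/10 s, in which the tool goes at most 50 mm and 8.59 degrees, less where a joint would pass 70% of its speed; a pose out of reach is approached as far as the arm can. A call is refused whole if a number of a shift passes 0.05 or a number of a turn 0.15, either way. A call with a gripper value outside its range is refused whole. The fingers move at their own pace and stop on an object; "squeeze" is the grip in N (left out, the last holds). Time passes only in rows, so rows that do not move let the fingers close. It gives the time, the measured TCP pose, the force and the opening at its end, in the units of the state.
- sense(): the state, without advancing time (a new reading comes with each control period).
- grab_frame(name): name is "side" or "top" or "wrist"; returns a dict with "pixels" (480x640x3 uint8, red, green, blue), "intrinsics" (3x3 intrinsics, pixels), "R" (3x3) and "t" (3): a world point X has camera coordinates R X + t. Camera axes: x right, y down, z forward; pixel columns grow to the right and rows downward; lengths in mm; the calibration is good to about 2 mm. The wrist camera is an equidistant fisheye: a pixel r from the principal point sees the ray r / f radians off the axis. A picture is of the moment at which its call begins. There is no depth.
- sign_off(): hands the job in, once; it reports no verdict.
The state is a dict: "clock": time; "qpos": joint angles; "qvel": joint speeds; "joint_efforts": joint torques, N m; "eef_pos": TCP position; "tcp_rot": TCP orientation; "contact_force": force on the tool from outside, world axes, zero at the start; "wrist_torque": the same for the moment, N m; "opening": opening from 0.0 (shut) to 1.0 (fully open).
Only numpy, scipy, OpenCV 4.12 (cv2) and the standard library are available. Lean on these libraries where they do the work, as an engineer would, in place of code of your own. Each camera call takes 0.05 s, during which the arm holds its last target. There are 200 camera calls.

TASK

Hand in the white slide box with the red label that lies on the entry tray of the blue return tunnel: with the wooden push stick, push it gently through the sprung orange flap until it meets the hidden sliding stop inside and has nudged that stop back by about 8 mm (it must never be driven back as far as 13 mm). Then draw the stick out so that the flap shuts behind the box, and stand the stick on the open table, off the tunnel and its tray. Leave everything else on the table undisturbed.

Things in the scene. Friction and masses are not known exactly. Their poses are not given: they have to be found in the camera images.
- tunnel: blue and grey sheet-steel return tunnel, fixed. Origin at table height on its centre line, in the plane of the shut flap; x points inward (the way boxes are pushed), z up. Floor plate top at z = 6 mm, from x = -170 to 240, 124 wide. Covered part 66 mm wide inside, roof top at z = 68. The flap can shut only when the rear end of the box is 41 mm or more past x = 0
- tray_mouth (a point): middle of the open front end of the tunnel's entry tray, on its floor (tunnel x = -170 mm, z = 6), same axes. Blue tray walls, tops at z = 30, stand 96 mm apart from tunnel x = -170 to -72, then narrow as a funnel to 66 mm apart at x = -20. Portal with lintel at x = -18 to -3: 66 wide, open to z = 56, lintel top z = 70
- flap (a joint): orange flap, 62 wide, 42 tall, 3 mm thick, hinged at its top edge at tunnel z = 52. 0 = shut (hanging upright); grows to 1.45 rad as its lower edge swings inward; opens inward only. A spring shuts it (about 1 N at its lower edge to start it, 2 N wide open). It rides on the top of the box or stick while one is under it
- stop (a joint): unseen stop plate inside the tunnel: metres it has been pushed inward since the start (0 to 0.03). A brake holds it with about 7 N; it stays where pushed. Its face starts anywhere from 132 to 188 mm past the flap plane, so it must be felt: the push rises by about 7 N when the box meets it. Once the box's rear is 43 mm past the flap, the push is otherwise steady within 3 N
- slide_box_center (a point): centre of the white slide box with a red label on its top, 84 long (its x axis, lying roughly along the tunnel's x), 60 wide, 30 high, about 0.2 kg, lying on the entry tray of the tunnel, up to 9 degrees askew
- stick_handle (a point): grip point on the upright square handle (28 x 28 mm, from 22 to 98 mm above the stick's underside) of the wooden push stick; this point lies on the handle's axis, 75 mm above the underside. The handle's faces are parallel to the stick's x and y. x points from the handle to the nose
- stick_nose (a point): middle of the push stick's flat front end (red tip), 175 mm ahead of the handle's axis and 11 mm above its underside. The foot is a bar 36 wide, 22 high, reaching from 18 mm behind the handle's axis to the nose; about 0.16 kg. Same axes as the handle point
- push_stick: the push stick as a whole; origin on its underside below the handle's axis, x towards the nose, z up
- slide_box: the slide box as a whole; origin at the centre of its underside
- spare_box_a: bystander: spare white slide box, 84 x 60 x 30 mm, lower of a stack of two; origin under its centre
- spare_box_b: bystander: spare white slide box, 84 x 60 x 30 mm, on top of spare_box_a; origin under its centre
- spare_box_c: bystander: spare white slide box, 84 x 60 x 30 mm, lying alone; origin under its centre
- glass_box: bystander: open red box of glass slides, 86 x 60 x 27 mm; origin under its centre
- objective: bystander: steel microscope objective standing upright, 26 mm diameter, 44 mm tall; origin under its centre
- pencil: bystander: red pencil, 140 x 8 mm; origin under its centre
- lamp_jar: bystander: amber glass jar with black lid, 48 mm diameter, 54 mm tall; origin under its centre
Things that resemble listed ones, but are neither listed nor needed, are in the scene too. Of the things that look like the push_stick, the smallest one is meant.

How it is judged (in metres and radians):
On the way, in this order (a step that is already met when the one before it is completed fails the run):
1. the slide box, pushed by the stick, has swung the flap open (value of joint flap above 0.4 rad and x of slide_box_center in the frame of tunnel above -0.045 m and contact force between push_stick and slide_box above 0.2 N), for 0.05 s.
2. the stick presses the box against the hidden stop and has nudged the stop back at least 4 mm (value of joint stop above 0.004 m and contact force between push_stick and slide_box above 1 N), for 0.05 s.
At the end, for the whole second after the job is handed in: Slide box at rest inside, its centre over 83 mm past the flap plane; stop pushed back 4 to 13 mm; flap shut within 0.08 rad; push stick at rest on the table, upright within 0.1 rad, underside under 3 mm high, off the tunnel and its tray (value of joint stop between 0.004 and 0.013 m and x of slide_box_center in the frame of tunnel above 0.083 m and value of joint flap below 0.08 rad and linear speed of each of slide_box, push_stick below 0.01 m/s and height (world z) of push_stick below 0.003 m and angle between push_stick's own z axis and vertical below 0.1 rad and contact force between push_stick and tunnel below 0.1 N); the robot touches nothing.
It fails at once if the hidden stop is driven back 13 mm or more (value of joint stop above 0.013 m).
It fails at once if the stick presses the box with more than 20 N (not gentle) (contact force between push_stick and slide_box above 20 N).
It fails at once if a bystander on the table is moved more than 20 mm (distance of any of spare_box_a, spare_box_b, spare_box_c, glass_box, objective, pencil, lamp_jar from where it was at the start of the episode above 0.02 m).
It also fails if it takes over 64 s, if anything falls off the work surface, if the arm or the gripper's body presses on something with over 40 N, if the wrist force passes 120 N, or if a joint passes its speed limit or range.

## Working session

There is one attempt and no reset: what is moved stays moved. The work goes in short steps, Python scripts to look and compute and a tool call to move; the robot and the scene stay as the last step left them, time stands still between calls to the robot, and variables do not carry over. Pictures are saved under pics/ and viewed, about 8 in all and at most 12, crops included, and the job is handed in when it is done.

Besides the shell and the picture viewer there is one more tool, called after ">>>" in YAML: its name, and indented under it one key for each argument. play_rows: Moves the arm, as the interface text tells. Its arguments: {"type":"object","properties":{"moves":{"type":"array"},"squeeze":{"type":"number"}},"required":["moves"]}

```bash
mkdir -p pics; ls; python3 - <<'E'
from rig import *
import cv2
s=sense();print(s)
for n in("top","side"):
    f=grab_frame(n);cv2.imwrite(f"pics/{n}0.png",f["pixels"][...,::-1]);print(n,f["intrinsics"],f["R"],f["t"])
E
```

```text
pics
{'clock': 0.0, 'qpos': array([-1.30640666e+00,  3.53650456e-01,  1.63410853e+00,  1.09067128e-05,
        1.15517141e+00, -2.40147756e-03]), 'qvel': array([-8.22411836e-04,  2.34662129e-04, -1.23657146e-03,  4.73530602e-05,
        6.30659501e-04,  8.07412436e-05]), 'joint_efforts': array([-2.56170410e-03, -6.05258846e+01, -3.42065156e+01, -2.52649306e-04,
        9.45669017e-03,  2.49185734e-05]), 'eef_pos': array([ 164.65790031, -602.45241098,  230.57118232]), 'tcp_rot': array([-3.14025494e+00, -1.31847829e-05,  2.66786721e-01]), 'contact_force': array([-0.56975527, -0.59605838, -0.38966761]), 'wrist_torque': array([ 0.00472263, -0.00268793, -0.02174121]), 'opening': 1.0010286820146637}
top [[563.93172835   0.         327.75336536]
 [  0.         563.93172835 233.8116541 ]
 [  0.           0.           1.        ]] [[-0.01661852 -0.99977465 -0.01320895]
 [-0.99181857  0.0181557  -0.12635781]
 [ 0.12656915  0.01100101 -0.99189678]] [ -36.13129207  548.69383595 1150.20135433]
side [[624.24030981   0.         325.66446096]
 [  0.         624.24030981 245.10563719]
 [  0.           0.           1.        ]] [[ 0.99808579 -0.05723597 -0.02342656]
 [-0.05014942 -0.52735956 -0.84816091]
 [ 0.03619109  0.84771218 -0.52922044]] [-505.83224665   71.59670095 1410.77017602]
```

View pics/top0.png

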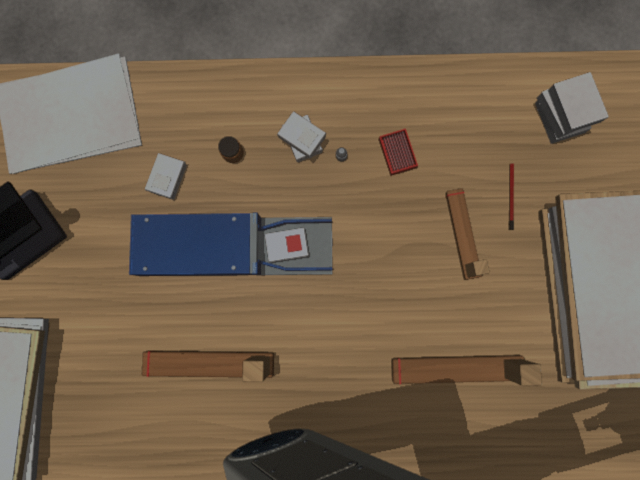

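View pics/side0.png

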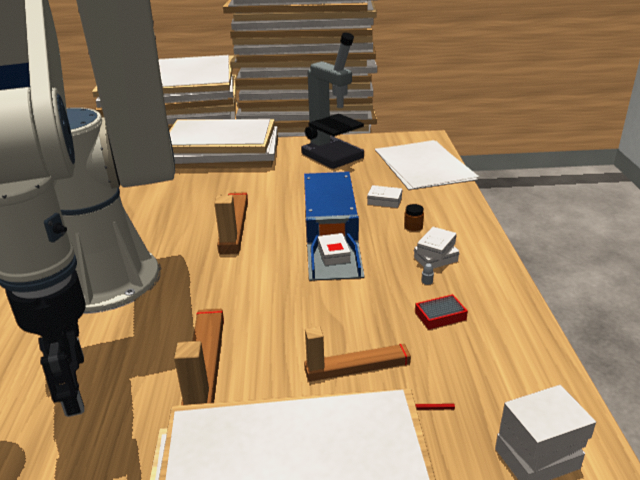

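The top view shows the tunnel pointing left (its inward axis is about world +y), with its roof at (130–255, 213–275). The box is at (287, 245) on the tray. The smallest stick has its handle at (481, 268) and its nose at (455, 190), and the other two sticks are larger. I'll zoom in to get accurate pixels.

```bash
cat > h.py <<'E'
from rig import *
import numpy as np, cv2
def px2w(f,u,v,z):
    K,R,t=f["intrinsics"],f["R"],f["t"]
    d=R.T@np.linalg.solve(K,[u,v,1.]);c=-R.T@t
    return c+d*(z-c[2])/d[2]
def w2px(f,X):
    c=f["R"]@np.asarray(X,float)+f["t"];p=f["intrinsics"]@c;return p[:2]/p[2]
E
python3 - <<'E'
import cv2,numpy as np
im=cv2.imread("pics/top0.png")
def crop(x0,y0,x1,y1,s,st):
    c=cv2.resize(im[y0:y1,x0:x1],None,fx=s,fy=s,interpolation=cv2.INTER_CUBIC)
    for x in range(-(-x0//st)*st,x1,st):cv2.putText(c,str(x),(int((x-x0+.5)*s),9),0,.33,(0,255,255));cv2.line(c,(int((x-x0+.5)*s),10),(int((x-x0+.5)*s),16),(0,255,255))
    for y in range(-(-y0//st)*st,y1,st):cv2.putText(c,str(y),(0,int((y-y0+.5)*s)),0,.33,(0,255,255));cv2.line(c,(22,int((y-y0+.5)*s)),(28,int((y-y0+.5)*s)),(0,255,255))
    return c
a=crop(240,205,340,285,5,10);b=crop(440,180,500,285,5,10)
H=max(a.shape[0],b.shape[0]);o=np.zeros((H,a.shape[1]+b.shape[1],3),np.uint8)
o[:a.shape[0],:a.shape[1]]=a;o[:b.shape[0],a.shape[1]:]=b;cv2.imwrite("pics/crop.png",o)
E
```

```text
(no output)
```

View pics/crop.png

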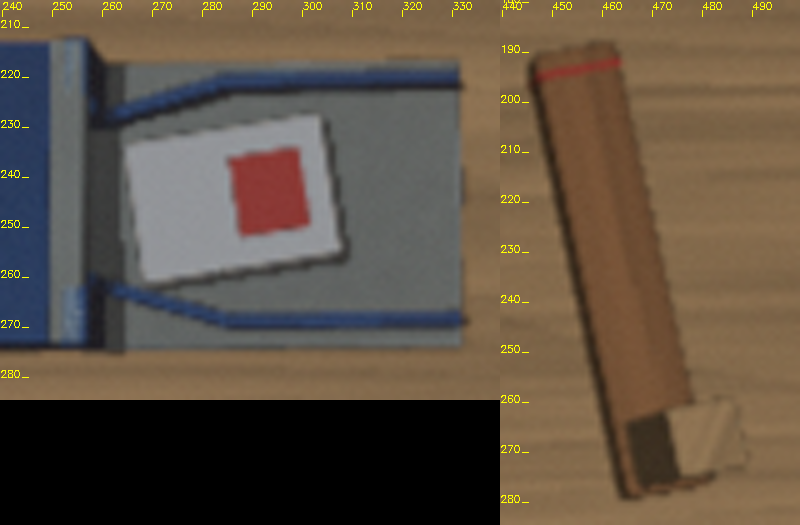

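```bash
python3 - <<'E'
from h import *
f=grab_frame("top")
T=lambda cx,cy,z:px2w(f,240+cx/5-.5,205+cy/5-.5,z)
S=lambda cx,cy,z:px2w(f,440+(cx-500)/5-.5,180+cy/5-.5,z)
np.set_printoptions(precision=1,suppress=True)
a,b=T(460,62,6),T(460,348,6);print("tray corners",a,b,np.linalg.norm(a-b))
m1=(a+b)/2
# roof: far & near corners from full image z=68/70
rc=[px2w(f,u,v,68) for u,v in[(131,215),(129.5,275)]];print("rear roof",rc,np.linalg.norm(rc[0]-rc[1]))
l=[T(83,39,70),T(83,346,70)];print("lintel",l)
c=[T(*p,36) for p in[(125,146),(320,113),(345,250),(148,287)]];print("box",np.array(c),np.mean(c,0))
print([np.linalg.norm(c[i]-c[(i+1)%4]) for i in range(4)])
d=(c[0]-c[1]+c[3]-c[2]);print("boxyaw",np.degrees(np.arctan2(d[1],d[0])))
h=[S(*p,98) for p in[(666,412),(737,397),(745,463),(680,477)]];print("handle",np.array(h),np.mean(h,0));print([np.linalg.norm(h[i]-h[(i+1)%4]) for i in range(4)])
n=[S(537,66,22),S(613,43,22)];print("nose",n,np.mean(n,0),np.linalg.norm(n[0]-n[1]))
e=S(628,490,22)-S(540,80,22);e2=S(690,400,22)-S(617,60,22);print([np.degrees(np.arctan2(-q[1],-q[0])) for q in(e,e2,np.mean(h,0)-np.mean(n,0))],np.linalg.norm((np.mean(h,0)-np.mean(n,0))[:2]))
print(w2px(f,[398,-59,0]))
E
```

```text
tray corners [588.3 -54.1   6. ] [464.9 -51.9   6. ] 123.42942588318598
rear roof [array([590.2, 358.4,  68. ]), array([466.7, 358.1,  68. ])] 123.44296754460744
lintel [array([590.6, 100.1,  70. ]), array([464.8, 100.2,  70. ])]
box [[550.5  87.2  36. ]
 [563.    5.   36. ]
 [505.   -4.8  36. ]
 [490.9  77.7  36. ]] [527.3  41.3  36. ]
[np.float64(83.10075154846098), np.float64(58.81757728963753), np.float64(83.6747033081745), np.float64(60.291063549864184)]
boxyaw 99.15197048780145
handle [[ 478.9 -330.8   98. ]
 [ 484.4 -358.9   98. ]
 [ 458.3 -360.7   98. ]
 [ 453.3 -335.    98. ]] [ 468.7 -346.3   98. ]
[np.float64(28.669504449520684), np.float64(26.070745976159653), np.float64(26.193342885761346), np.float64(25.979943411501726)]
nose [array([ 633.5, -301.7,   22. ]), array([ 642.9, -334.5,   22. ])] [ 638.2 -318.1   22. ] 34.15826269908395
[np.float64(9.453645088428077), np.float64(9.252368600984681), np.float64(9.465611156109212)] 171.7743646409788
[335.4 305.7]
```

>>> play_rows:
  moves:
    - [[0.036,-0.0167,0],[0,0,0],100]
    - [[0.036,-0.0167,0],[0,0,0],100]
    - [[0.036,-0.0167,0],[0,0,0],100]
    - [[0.036,-0.0167,0],[0,0,0],100]
    - [[0.036,-0.0167,0],[0,0,0],100]
    - [[0.036,-0.0167,0],[0,0,0],100]
    - [[0.036,-0.0167,0],[0,0,0],100]
    - [[0.036,-0.0167,0],[0,0,0],100]
    - [[0.036,-0.0167,0],[0,0,0],100]
    - [[0.036,-0.0167,0],[0,0,0],100]
    - [[0,0,0.005],[0,0,-0.1468],100]
    - [[0,0,0.005],[0,0,-0.1468],100]
    - [[0,0,0.005],[0,0,-0.1468],100]
    - [[0,0,0.005],[0,0,-0.1468],100]
    - [[0,0,0.005],[0,0,-0.1468],100]
    - [[0,0,0.005],[0,0,-0.1468],100]
    - [[0,0,0.005],[0,0,-0.1468],100]
    - [[0,0,0.005],[0,0,-0.1468],100]
    - [[0,0,0.005],[0,0,-0.1468],100]
    - [[0,0,0.005],[0,0,-0.1468],100]

```text
clock: 2.15
eef_pos: [467.8, -346.8, 180.8]
tcp_rot: [-3.141, -0.0, 1.741]
contact_force: [-1.0, 0.3, 0.1]
opening: 0.997
```

```bash
python3 - <<'E'
from h import *
s=sense();print(s["eef_pos"],s["tcp_rot"],s["qpos"])
f=grab_frame("wrist");cv2.imwrite("pics/w1.png",f["pixels"][...,::-1])
def fish(X):
    c=f["R"]@np.asarray(X,float)+f["t"];th=np.arctan2(np.hypot(c[0],c[1]),c[2]);k=f["intrinsics"];a=np.arctan2(c[1],c[0]);return k[0,2]+k[0,0]*th*np.cos(a),k[1,2]+k[1,1]*th*np.sin(a)
# predicted handle top corners and nose, from estimate
im=f["pixels"][...,::-1].copy();y=np.radians(9.4);R=np.array([[np.cos(y),-np.sin(y)],[np.sin(y),np.cos(y)]]);h=np.array([467.5,-346.5])
for x,yy,z in[(14,14,98),(14,-14,98),(-14,-14,98),(-14,14,98),(175,18,22),(175,-18,22),(-18,18,22),(-18,-18,22)]:
    p=h+R@[x,yy];q=fish([*p,z]);cv2.circle(im,(int(q[0]),int(q[1])),3,(0,255,0),1)
cv2.imwrite("pics/w1.png",im)
E
```

```text
[ 467.83560091 -346.7872047   180.82461044] [-3.14122430e+00 -3.67221623e-04  1.74080254e+00] [-6.40450791e-01  3.40782972e-01  1.77406268e+00 -1.61617230e-05
  1.02726695e+00 -8.10448712e-01]
```

View pics/w1.png

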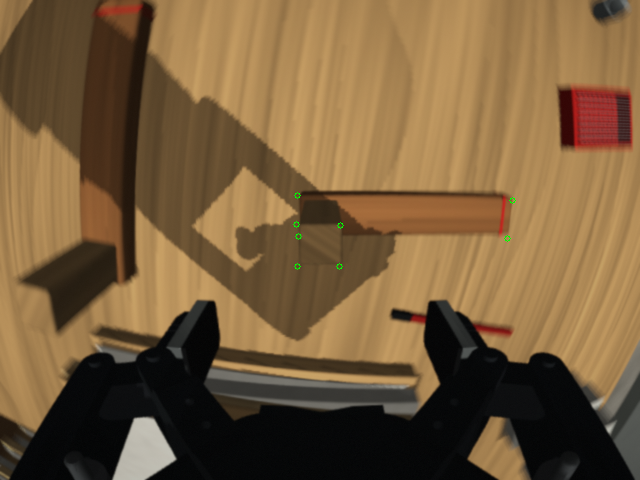

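The wrist view matches my estimate: the handle top is at (320, 245) and the nose at (510, 213). Next I go down and grip.

>>> play_rows:
  moves:
    - [[0,0,0.0127],[0,0,0],100]
    - [[0,0,0.0127],[0,0,0],100]
    - [[0,0,0.0127],[0,0,0],100]
    - [[0,0,0.0127],[0,0,0],100]
    - [[0,0,0.0127],[0,0,0],100]
    - [[0,0,0.0127],[0,0,0],100]
    - [[0,0,0.0127],[0,0,0],100]
    - [[0,0,0.0127],[0,0,0],100]
    - [[0,0,0.0127],[0,0,0],100]
    - [[0,0,0.0127],[0,0,0],100]
    - [[0,0,0],[0,0,0],0]
    - [[0,0,0],[0,0,0],0]
    - [[0,0,0],[0,0,0],0]
    - [[0,0,0],[0,0,0],0]
    - [[0,0,0],[0,0,0],0]
    - [[0,0,0],[0,0,0],0]
    - [[0,0,0],[0,0,0],0]
    - [[0,0,0],[0,0,0],0]
  squeeze: 90

```text
clock: 4.0
eef_pos: [468.5, -347.3, 55.1]
tcp_rot: [3.141, 0.001, 1.735]
contact_force: [-0.3, 0.1, 6.6]
opening: 0.32
```

>>> play_rows:
  moves:
    - [[0,0,-0.006],[0,0,0],0]
    - [[0,0,-0.012],[0,0,0],0]
    - [[0,0,-0.014],[0,0,0],0]
    - [[0,0,-0.014],[0,0,0],0]
    - [[0,0,-0.014],[0,0,0],0]
    - [[0,0,0],[0,0,-0.14],0]
    - [[0,0,0],[0,0,-0.14],0]
    - [[0,0,0],[0,0,-0.14],0]
    - [[0,0,0],[0,0,-0.14],0]
    - [[0,0,0],[0,0,-0.14],0]
    - [[0,0,0],[0,0,-0.14],0]
    - [[0,0,0],[0,0,-0.14],0]
    - [[0,0,0],[0,0,-0.14],0]
    - [[0,0,0],[0,0,-0.14],0]
    - [[0,0,0],[0,0,-0.14],0]
    - [[-0.015,0.023,0],[0,0,0],0]
    - [[-0.015,0.023,0],[0,0,0],0]
    - [[-0.015,0.023,0],[0,0,0],0]
    - [[-0.014,0.023,0],[0,0,0],0]
    - [[0,0,0],[0,0,0],0]

```text
clock: 6.0
eef_pos: [529.4, -253.2, 115.4]
tcp_rot: [3.141, 0.002, 3.137]
contact_force: [-0.1, -1.2, -1.5]
opening: 0.315
```

```bash
python3 - <<'E'
from h import *
s=sense();print(s["eef_pos"],s["tcp_rot"],s["qpos"],s["contact_force"])
f=grab_frame("side");g=grab_frame("top")
a=cv2.resize(f["pixels"][170:370,230:430,::-1],None,fx=2,fy=2);b=g["pixels"][190:300,250:450,::-1];b=cv2.resize(b,None,fx=2,fy=2)
o=np.zeros((400,800,3),np.uint8);o[:400,:400]=a;o[:220,400:]=b;cv2.imwrite("pics/c2.png",o)
E
```

```text
[ 529.38679922 -253.19261902  115.3916098 ] [3.14149552e+00 1.57015585e-03 3.13698521e+00] [-4.49118954e-01  4.27199281e-01  1.81401457e+00  9.74673214e-04
  8.99003233e-01 -2.01591402e+00] [-0.09111885 -1.22568289 -1.48420758]
```

View pics/c2.png

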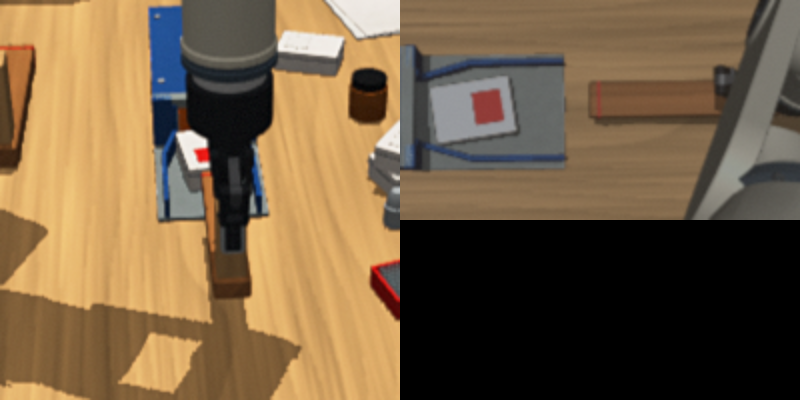

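```bash
python3 - <<'E'
from h import *
f=grab_frame("top")
im=f["pixels"].astype(int);
# profile across stick at two columns: rows
for u in(352,375,395):
    print(u,[tuple(im[v,u]) [0] for v in range(224,256)])
v=240;print([tuple(im[v,u])for u in range(338,352)])
for p in[(344.7,230.5),(345.5,248.7)]:print(px2w(f,*p,82))
E
```

```text
352 [np.int64(145), np.int64(144), np.int64(147), np.int64(147), np.int64(149), np.int64(145), np.int64(125), np.int64(100), np.int64(106), np.int64(114), np.int64(115), np.int64(115), np.int64(113), np.int64(111), np.int64(116), np.int64(121), np.int64(123), np.int64(125), np.int64(124), np.int64(121), np.int64(121), np.int64(120), np.int64(119), np.int64(110), np.int64(77), np.int64(67), np.int64(77), np.int64(80), np.int64(85), np.int64(120), np.int64(134), np.int64(135)]
375 [np.int64(137), np.int64(143), np.int64(146), np.int64(149), np.int64(148), np.int64(146), np.int64(117), np.int64(103), np.int64(109), np.int64(113), np.int64(118), np.int64(115), np.int64(112), np.int64(112), np.int64(119), np.int64(124), np.int64(125), np.int64(126), np.int64(122), np.int64(122), np.int64(121), np.int64(121), np.int64(122), np.int64(110), np.int64(74), np.int64(73), np.int64(81), np.int64(85), np.int64(120), np.int64(132), np.int64(134), np.int64(137)]
395 [np.int64(138), np.int64(142), np.int64(145), np.int64(145), np.int64(143), np.int64(144), np.int64(119), np.int64(107), np.int64(111),
[... 360 characters left out ...]
p.int64(109), np.int64(80)), (np.int64(134), np.int64(109), np.int64(78)), (np.int64(138), np.int64(111), np.int64(81)), (np.int64(135), np.int64(108), np.int64(78)), (np.int64(138), np.int64(110), np.int64(79)), (np.int64(135), np.int64(110), np.int64(79)), (np.int64(110), np.int64(88), np.int64(62)), (np.int64(105), np.int64(76), np.int64(52)), (np.int64(120), np.int64(84), np.int64(58)), (np.int64(123), np.int64(87), np.int64(60)), (np.int64(121), np.int64(85), np.int64(57)), (np.int64(139), np.int64(68), np.int64(55)), (np.int64(138), np.int64(69), np.int64(56)), (np.int64(126), np.int64(83), np.int64(58))]
[548.03330976 -80.51824594  82.        ]
[511.13350307 -81.37139777  82.        ]
```

>>> play_rows:
  moves:
    - [[0.002,0,0.01],[0,0,0],0]
    - [[0,0,0.014],[0,0,0],0]
    - [[0,0,0.014],[0,0,0],0]
    - [[0,0,0.008],[0,0,0],0]
    - [[0,0,0.0055],[0,0,0],0]
    - [[0,0.005,0],[0,0,0],0]
    - [[0,0.01,0],[0,0,0],0]
    - [[0,0.015,0],[0,0,0],0]
    - [[0,0.015,0],[0,0,0],0]
    - [[0,0.01,0],[0,0,0],0]
    - [[0,0.005,0],[0,0,0],0]
    - [[0,0.002,0],[0,0,0],0]
    - [[0,0,0],[0,0,0],0]

```text
clock: 7.45
eef_pos: [526.2, -193.1, 62.9]
tcp_rot: [-3.141, 0.0, 3.135]
contact_force: [0.9, -0.8, -1.5]
opening: 0.313
```

>>> play_rows:
  moves:
    - [[-0.0008,0.004,0],[0,0,0],0]
    - [[0,0.004,0],[0,0,0],0]
    - [[0,0.004,0],[0,0,0],0]
    - [[0,0.003,0],[0,0,0],0]
    - [[0,0.003,0],[0,0,0],0]
    - [[0,0.003,0],[0,0,0],0]
    - [[0,0.003,0],[0,0,0],0]
    - [[0,0.003,0],[0,0,0],0]
    - [[0,0.003,0],[0,0,0],0]
    - [[0,0.003,0],[0,0,0],0]
    - [[0,0.003,0],[0,0,0],0]
    - [[0,0.003,0],[0,0,0],0]

```text
clock: 8.65
eef_pos: [527.1, -154.1, 62.8]
tcp_rot: [-3.141, -0.0, 3.135]
contact_force: [0.4, -1.8, -1.9]
opening: 0.321
```

```bash
python3 - <<'E'
from h import *
s=sense();print(s["eef_pos"],s["contact_force"],s["wrist_torque"])
g=grab_frame("top");b=cv2.resize(g["pixels"][200:290,230:390,::-1],None,fx=4,fy=4,interpolation=cv2.INTER_CUBIC);cv2.imwrite("pics/c3.png",b)
E
```

```text
[ 527.06407711 -154.0981546    62.79127268] [ 0.38278111 -1.82755089 -1.8691892 ] [-0.40417526  0.13706855  0.14234308]
```

View pics/c3.png

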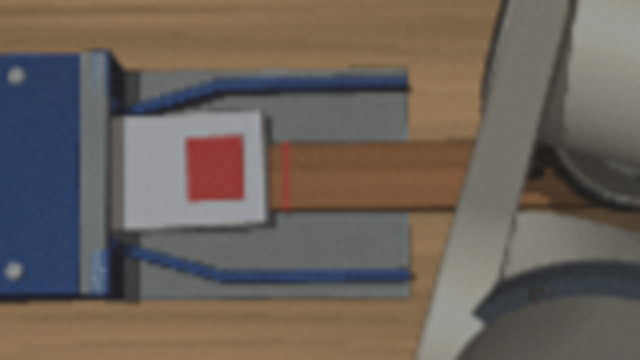

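The box is now almost square to the tunnel at (278, 242), entering the portal with the force low. I keep pushing.

>>> play_rows:
  moves:
    - [[0,0.003,0],[0,0,0],0]
    - [[0,0.003,0],[0,0,0],0]
    - [[0,0.003,0],[0,0,0],0]
    - [[0,0.003,0],[0,0,0],0]
    - [[0,0.003,0],[0,0,0],0]
    - [[0,0.003,0],[0,0,0],0]
    - [[0,0.003,0],[0,0,0],0]
    - [[0,0.003,0],[0,0,0],0]
    - [[0,0.003,0],[0,0,0],0]
    - [[0,0.003,0],[0,0,0],0]
    - [[0,0.003,0],[0,0,0],0]
    - [[0,0.003,0],[0,0,0],0]
    - [[0,0.003,0],[0,0,0],0]
    - [[0,0.003,0],[0,0,0],0]
    - [[0,0.003,0],[0,0,0],0]

```text
clock: 10.2
eef_pos: [526.4, -110.1, 62.8]
tcp_rot: [-3.14, -0.002, 3.137]
contact_force: [-5.0, -10.3, 1.9]
opening: 0.318
```

```bash
python3 - <<'E'
from h import *
s=sense();print(s["eef_pos"],s["contact_force"],s["wrist_torque"])
g=grab_frame("top");f=grab_frame("side")
b=cv2.resize(g["pixels"][200:290,230:390,::-1],None,fx=4,fy=4,interpolation=cv2.INTER_CUBIC);
a=cv2.resize(f["pixels"][200:290,290:450,::-1],None,fx=2.5,fy=2.5,interpolation=cv2.INTER_CUBIC)
o=np.zeros((600,640,3),np.uint8);o[:360]=b;o[360:585,:400]=a;cv2.imwrite("pics/c4.png",o)
E
```

```text
[ 526.42576301 -110.07213684   62.78582378] [ -4.99027614 -10.26356668   1.89493729] [-1.4238268   1.02088525  0.83759242]
```

View pics/c4.png

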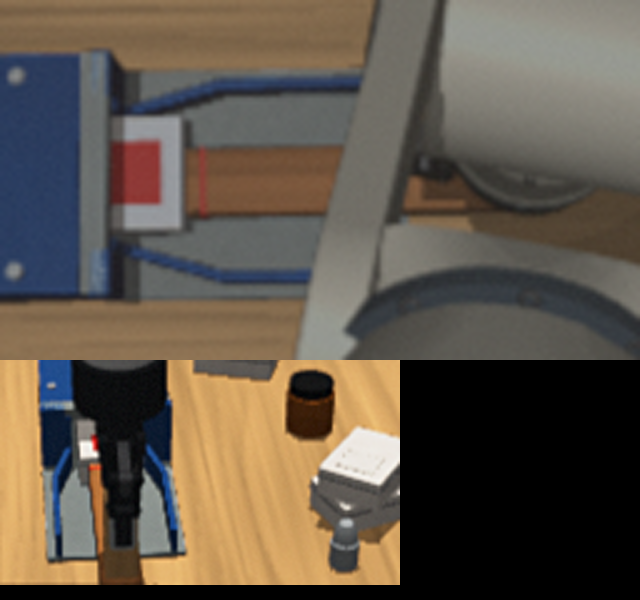

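The box is straight now, and its nose contact has drifted about 2 mm towards −x. I relieve that side load and go on more slowly.

>>> play_rows:
  moves:
    - [[0.001,-0.001,0],[0,0,0],0]
    - [[0.001,0,0],[0,0,0],0]
    - [[0,0.002,0],[0,0,0],0]
    - [[0,0.002,0],[0,0,0],0]
    - [[0,0.002,0],[0,0,0],0]
    - [[0,0.002,0],[0,0,0],0]

```text
clock: 10.9
eef_pos: [525.7, -102.7, 63.0]
tcp_rot: [-3.141, 0.0, 3.135]
contact_force: [-0.8, -5.0, 0.6]
opening: 0.313
```

Better: now −5 N along the push and almost no side force.

>>> play_rows:
  moves:
    - [[0,0.0025,0],[0,0,0],0]
    - [[0,0.0025,0],[0,0,0],0]
    - [[0,0.0025,0],[0,0,0],0]
    - [[0,0.0025,0],[0,0,0],0]
    - [[0,0.0025,0],[0,0,0],0]
    - [[0,0.0025,0],[0,0,0],0]
    - [[0,0.0025,0],[0,0,0],0]
    - [[0,0.0025,0],[0,0,0],0]
    - [[0,0.0025,0],[0,0,0],0]
    - [[0,0.0025,0],[0,0,0],0]
    - [[0,0.0025,0],[0,0,0],0]
    - [[0,0.0025,0],[0,0,0],0]

```text
clock: 12.1
eef_pos: [525.8, -72.5, 62.9]
tcp_rot: [-3.141, 0.0, 3.135]
contact_force: [-1.7, -5.6, -0.1]
opening: 0.315
```

>>> play_rows:
  moves:
    - [[0,0.003,0],[0,0,0],0]
    - [[0,0.003,0],[0,0,0],0]
    - [[0,0.003,0],[0,0,0],0]
    - [[0,0.003,0],[0,0,0],0]
    - [[0,0.003,0],[0,0,0],0]
    - [[0,0.003,0],[0,0,0],0]
    - [[0,0.003,0],[0,0,0],0]
    - [[0,0.003,0],[0,0,0],0]
    - [[0,0.003,0],[0,0,0],0]
    - [[0,0.003,0],[0,0,0],0]
    - [[0,0.003,0],[0,0,0],0]
    - [[0,0.003,0],[0,0,0],0]
    - [[0,0.003,0],[0,0,0],0]
    - [[0,0.003,0],[0,0,0],0]
    - [[0,0.003,0],[0,0,0],0]

```text
clock: 13.6
eef_pos: [526.0, -27.1, 62.8]
tcp_rot: [-3.141, 0.0, 3.135]
contact_force: [-0.7, -5.3, 0.3]
opening: 0.317
```

>>> play_rows:
  moves:
    - [[0,0.002,0],[0,0,0],0]
    - [[0,0.002,0],[0,0,0],0]
    - [[0,0.002,0],[0,0,0],0]
    - [[0,0.002,0],[0,0,0],0]
    - [[0,0.002,0],[0,0,0],0]

```text
clock: 14.1
eef_pos: [525.9, -17.0, 62.6]
tcp_rot: [3.141, -0.0, 3.135]
contact_force: [0.1, -2.0, -1.9]
opening: 0.319
```

>>> play_rows:
  moves:
    - [[0,0.002,0],[0,0,0],0]
    - [[0,0.002,0],[0,0,0],0]
    - [[0,0.001,0],[0,0,0],0]

```text
clock: 14.4
eef_pos: [526.0, -12.0, 62.6]
tcp_rot: [3.141, -0.0, 3.135]
contact_force: [0.2, -2.0, -3.2]
opening: 0.316
```

>>> play_rows:
  moves:
    - [[0,0.002,0],[0,0,0],0]
    - [[0,0.002,0],[0,0,0],0]
    - [[0,0.001,0],[0,0,0],0]

```text
clock: 14.7
eef_pos: [526.1, -7.0, 62.7]
tcp_rot: [3.142, -0.0, 3.135]
contact_force: [-0.2, -1.9, -3.7]
opening: 0.316
```

>>> play_rows:
  moves:
    - [[0,0.002,0],[0,0,0],0]
    - [[0,0.002,0],[0,0,0],0]
    - [[0,0.001,0],[0,0,0],0]

```text
clock: 15.0
eef_pos: [526.1, -2.1, 62.8]
tcp_rot: [3.142, -0.0, 3.135]
contact_force: [-0.1, -2.2, -4.9]
opening: 0.322
```

>>> play_rows:
  moves:
    - [[0,0.002,0],[0,0,0],0]
    - [[0,0.002,0],[0,0,0],0]
    - [[0,0.001,0],[0,0,0],0]

```text
clock: 15.3
eef_pos: [526.2, 2.6, 62.8]
tcp_rot: [-3.141, 0.0, 3.135]
contact_force: [-0.1, -9.5, -0.1]
opening: 0.315
```

The push rose from 2.2 N to 9.5 N, so the stop has been met and has moved 0–4.7 mm. Another 6 mm puts it at about 5.7–10.7 mm.

>>> play_rows:
  moves:
    - [[0,0.001,0],[0,0,0],0]
    - [[0,0.001,0],[0,0,0],0]
    - [[0,0.001,0],[0,0,0],0]
    - [[0,0.001,0],[0,0,0],0]
    - [[0,0.001,0],[0,0,0],0]
    - [[0,0.001,0],[0,0,0],0]

```text
clock: 15.9
eef_pos: [526.4, 7.6, 63.1]
tcp_rot: [-3.14, 0.0, 3.136]
contact_force: [-0.6, -11.4, 0.6]
opening: 0.32
```

>>> play_rows:
  moves:
    - [[0,0.001,0],[0,0,0],0]
    - [[0,0.001,0],[0,0,0],0]
    - [[0,0,0],[0,0,0],0]

```text
clock: 16.2
eef_pos: [526.4, 9.7, 63.0]
tcp_rot: [-3.14, 0.0, 3.135]
contact_force: [0.1, -9.3, -1.4]
opening: 0.315
```

>>> play_rows:
  moves:
    - [[0,-0.003,0],[0,0,0],0]
    - [[0,-0.006,0],[0,0,0],0]
    - [[0,-0.01,0],[0,0,0],0]
    - [[0,-0.014,0],[0,0,0],0]
    - [[0,-0.016,0],[0,0,0],0]
    - [[0,-0.016,0],[0,0,0],0]
    - [[0,-0.016,0],[0,0,0],0]
    - [[0,-0.016,0],[0,0,0],0]
    - [[0,-0.016,0],[0,0,0],0]
    - [[0,-0.016,0],[0,0,0],0]
    - [[0,-0.016,0],[0,0,0],0]
    - [[0,-0.016,0],[0,0,0],0]
    - [[0,-0.016,0],[0,0,0],0]
    - [[0,-0.016,0],[0,0,0],0]
    - [[0,-0.016,0],[0,0,0],0]
    - [[0,-0.016,0],[0,0,0],0]
    - [[0,-0.016,0],[0,0,0],0]
    - [[0,-0.016,0],[0,0,0],0]
    - [[0,-0.016,0],[0,0,0],0]
    - [[0,-0.016,0],[0,0,0],0]

```text
clock: 18.2
eef_pos: [524.3, -279.6, 62.8]
tcp_rot: [3.142, -0.0, 3.135]
contact_force: [0.1, 0.4, -1.1]
opening: 0.311
```

>>> play_rows:
  moves:
    - [[0,-0.016,0],[0,0,0],0]
    - [[0,-0.01,0],[0,0,0],0]
    - [[0,-0.004,0],[0,0,0],0]
    - [[0,0,0.002],[0,0,0],0]
    - [[0,0,0.002],[0,0,0],0]
    - [[0,0,0.002],[0,0,0],0]
    - [[0,0,0],[0,0,0],0]

```text
clock: 18.9
eef_pos: [523.8, -307.6, 56.3]
tcp_rot: [3.141, -0.001, 3.135]
contact_force: [0.2, -0.6, -1.3]
opening: 0.316
```

>>> play_rows:
  moves:
    - [[0,0,0.0007],[0,0,0],0]
    - [[0,0,0.0007],[0,0,0],0]
    - [[0,0,0],[0,0,0],0]

```text
clock: 19.2
eef_pos: [524.1, -308.1, 55.4]
tcp_rot: [3.142, 0.0, 3.135]
contact_force: [0.3, -0.6, -1.0]
opening: 0.314
```

```bash
python3 - <<'E'
from h import *
g=grab_frame("top");f=grab_frame("side")
o=np.zeros((480,800,3),np.uint8);o[:220,:800]=cv2.resize(g["pixels"][190:300,120:520,::-1],None,fx=2,fy=2)
o[220:480,:400]=cv2.resize(f["pixels"][190:320,260:460,::-1],None,fx=2,fy=2)
cv2.imwrite("pics/c5.png",o)
E
```

```text
(no output)
```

View pics/c5.png

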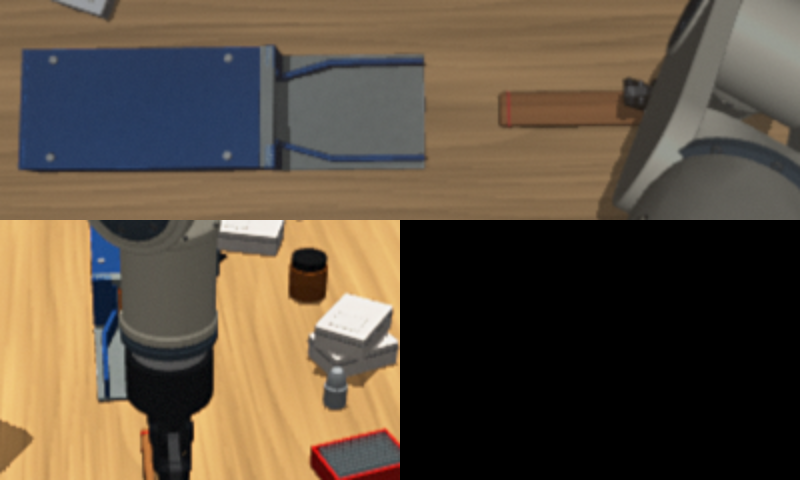

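The tray is empty and the box is inside. The stick is just above the table at (500, 108) in the crop. I lower it the last bit and release.

>>> play_rows:
  moves:
    - [[0,0,0.0005],[0,0,0],0]
    - [[0,0,0.0005],[0,0,0],0]
    - [[0,0,0],[0,0,0],0]

```text
clock: 19.6
eef_pos: [524.2, -308.4, 55.2]
tcp_rot: [-3.141, 0.0, 3.135]
contact_force: [-2.6, 0.9, 7.3]
opening: 0.315
```

Now in contact with the table. I open the fingers, rise, then move aside in −x.

>>> play_rows:
  moves:
    - [[0,0,0],[0,0,0],50]
    - [[0,0,0],[0,0,0],100]
    - [[0,0,0],[0,0,0],100]
    - [[0,0,0],[0,0,0],100]
    - [[0,0,0],[0,0,0],100]
    - [[0,0,-0.005],[0,0,0],100]
    - [[0,0,-0.015],[0,0,0],100]
    - [[0,0,-0.025],[0,0,0],100]
    - [[0,0,-0.025],[0,0,0],100]
    - [[0,0,-0.025],[0,0,0],100]
    - [[0,0,-0.025],[0,0,0],100]
    - [[0,0,-0.025],[0,0,0],100]
    - [[0,0,-0.02],[0,0,0],100]
    - [[0.02,-0.02,0],[0,0,0],100]
    - [[0.02,-0.02,0],[0,0,0],100]
    - [[0.02,-0.02,0],[0,0,0],100]
    - [[0.02,-0.02,0],[0,0,0],100]
    - [[0.02,-0.02,0],[0,0,0],100]
    - [[0.02,-0.02,0],[0,0,0],100]
    - [[0.02,-0.02,0],[0,0,0],100]

```text
clock: 21.6
eef_pos: [382.3, -448.1, 220.9]
tcp_rot: [-3.141, 0.001, 3.135]
contact_force: [0.1, -1.0, 0.2]
opening: 1.004
```

>>> play_rows:
  moves:
    - [[0.03,-0.02,0],[0,0,0],100]
    - [[0.03,-0.02,0],[0,0,0],100]
    - [[0.03,-0.02,0],[0,0,0],100]
    - [[0.03,-0.02,0],[0,0,0],100]
    - [[0,0,0],[0,0,0],100]
    - [[0,0,0],[0,0,0],100]

```text
clock: 22.2
eef_pos: [262.2, -526.8, 220.4]
tcp_rot: [-3.141, 0.001, 3.133]
contact_force: [-0.5, 0.2, 0.5]
opening: 1.0
```

```bash
python3 - <<'E'
from h import *
print(sense()["eef_pos"],sense()["contact_force"])
g=grab_frame("top");f=grab_frame("side")
o=np.zeros((600,800,3),np.uint8);o[:220,:800]=cv2.resize(g["pixels"][190:300,120:520,::-1],None,fx=2,fy=2)
o[220:600,:400]=cv2.resize(f["pixels"][170:360,280:480,::-1],None,fx=2,fy=2)
o[220:600,400:]=cv2.resize(f["pixels"][205:300,290:390,::-1],None,fx=4,fy=4)
cv2.imwrite("pics/c6.png",o)
E
```

```text
[ 262.15957993 -526.82418166  220.41863009] [-0.52160434  0.1837507   0.48383664]
```

View pics/c6.png

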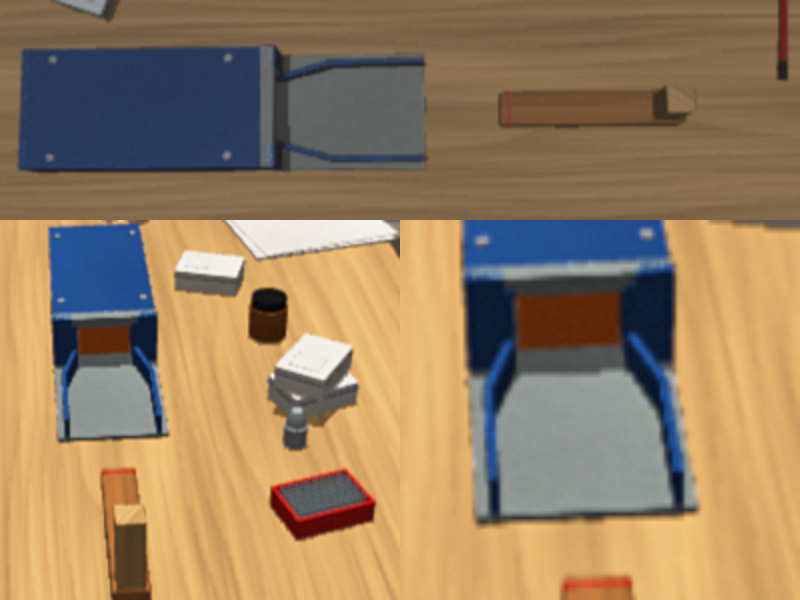

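The flap hangs shut, the tray is empty, the stick stands upright on the table clear of the tray, and the bystanders are where they were. I hand in.

```bash
python3 -c "
from rig import *
print(sign_off())"
```

```text
the job is handed in; nothing more can be done
None
```

I pushed the slide box through the flap to the hidden stop, drew the stick out, stood it on the open table and handed the job in at about 22 s. No verdict was reported.

- **Stop:** the push rose from 2.2 N to 9.5 N when the box met it, with the box front about 144 mm past the flap plane. I then pushed about 7 mm further. The stop was not directly visible; from the arm's travel I estimate it moved 6–11 mm, inside the 4–13 mm limits.
- **Push force:** the highest reading I saw was about 11.4 N, against the 20 N limit. I only saw readings at the end of each move, so a brief higher peak would not have shown.
- **Side load:** partway in, a side load of about 5 N built up on the stick. I relieved it with a small sideways shift, and the box went in straight.
- **Last pictures:** the flap is shut, the tray is empty, and the stick stands upright about 75 mm clear of the tray. The bystanders in the final views look unmoved, and the gripper is clear of everything. None of the checks failed or disagreed.

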